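# Put the trainer gearbox in gear and refit its cover

## Robot

A 6-joint arm with a two-finger parallel gripper is mounted at the origin on the work surface. World frame = base frame: x ahead of the robot, y to its left, z up, the work surface at z = 0. Lengths are in m, angles in rad, forces in N, time in s.
With the tool pointing down it reaches from about 0.275 to 0.825 m from the base axis. Payload 4.9 kg.
Tool frame: the origin (TCP) lies midway between the tips of the shut fingers; the grasp point (between the pads) lies 19 mm behind it (grip_point_offset is the distance from the TCP to the grasp point, in m); z points along the fingers, x is the direction in which the jaws open and shut, and the axes are right-handed (so a half turn about z gives the same grasp; the last joint's range is limited). The gripper opens to 85 mm and grips with 20 to 120 N. Pads are 22 mm wide; open, the fingers measure 114 mm over their backs; the gripper's body (76 mm by 85 mm) begins 54 mm behind the grasp point. The pads swing forward as they close: fully open they stand 13 mm farther back than shut.
Start: joints at [1.201, 0.326, -0.193, 1.052, 0, 1.437], TCP at [0.128, 0.535, 0.209] pointing down, gripper open.
Joint ranges: [-2.65, 2.65], [-0.97, 1.79], [-1.3, 1.35], [-1.93, 2.1], [-1.47, 1.37], [-3.14, 3.14]. Speed limits (rad/s): [2.57, 2.57, 3.14, 3.14, 3.14, 3.14].

## Interface

Orientations are given as a rotation vector (axis times angle).
In Python, from cell import * gives the robot as it stands. Calls block until the motion is done:
- movep(position, orientation): joint-space move of the TCP to a pose.
- move_l(position, velocity=0.15, rot=None, until_force=None): straight line of the TCP; rot=None keeps the orientation; velocity is the mean speed in m/s. With until_force (N) it stops when the force on the tool has changed by that much, and returns True; else False.
- set_joints(angles): joint-space move.
- let_go() and grab(newtons=None): open the fingers fully, or close them until they stop; newtons is the grip in N (None keeps the last).
- sleep(seconds).
- ik(position, orientation): joint angles nearest the present ones, or None.
- get_state(): the state.
- grab_frame(name): name is "scene" or "side" or "wrist"; returns a dict with "img" (480x640x3 uint8, red, green, blue), "fx", "fy", "cx", "cy" (pixels), "cam_to_world" (4x4, takes a point from camera to world coordinates); the wrist camera has in their place "T_tool_cam" (4x4, takes a point from camera to tool coordinates, whose origin is the TCP and whose axes are the tool frame's). Camera axes: x right, y down, z forward; pixel columns grow to the right and rows downward; lengths in m; the calibration is good to about 2 mm. The wrist camera is an equidistant fisheye: a pixel r from the principal point sees the ray r / f radians off the axis. A picture is of the moment at which its call begins: read the wrist's pose just before it. There is no depth.
A pose or a line that the arm cannot do raises MotionError and nothing moves.
- sign_off(): hands the job in, once; it reports no verdict.
Trained networks look in the newest picture that a camera, given by its name, has taken for a name from the list of things; names that differ only in an ending like _2 or _b are one class to them, and where a whole thing is asked for, a point or a joint stands for the part that bears it (a point fixed in the world has none). Each returns a list of dicts, best first, with "score" (0 to 1); they miss things now and then, are a little off and sometimes report something else, mostly with a low value. They report only what shows in the picture. A call takes as long as a camera call.
- spot_in(camera, name): "centre" ([column, row] in pixels, amid what is visible of it).
- silhouettes(camera, name): "mask" (480x640 bool, what is visible of it) and "centre" ([column, row] in pixels, amid what is visible of it).
- tip_of(camera, name): "centre" ([column, row] in pixels: a listed point, or the origin of a listed thing).
The state is a dict: "clock": time; "q": joint angles; "joint_velocities": joint speeds; "tau": joint torques, N m; "position": TCP position; "eef_rot": TCP orientation; "contact_force": force on the tool from outside, world axes, zero at the start; "wrist_torque": the same for the moment, N m; "finger_gap": opening from 0.0 (shut) to 1.0 (fully open).
Only numpy, scipy, OpenCV 4.12 (cv2) and the standard library are available. Lean on these libraries where they do the work, as an engineer would, in place of code of your own. Each camera call takes 0.05 s, during which the arm holds its last target. There are 200 camera calls.

## Task

Put the training gearbox in gear: slide the blue gear-change knob fully home towards the motor, easing it and rocking the spindle by its black hand wheel whenever the teeth butt, and never forcing it. Refit the red inspection cover over the opening: tuck one long edge under the dark retaining lip, lower the opposite edge until it lies flat inside the ribs, and let go. Leave the meter, the screwdriver and the spare pinion where they lie.

Things in the scene. Friction and masses are not known exactly. Their poses are not given: they have to be found in the camera images.
- shift (a joint): Travel (m) of the blue gear-change knob along its slot, parallel to the spindle: 0 out of gear (white mark), 0.015 fully in gear (green mark), growing towards the motor. About 3 N of friction; it stays where it is left. At about 0.007 the brass gear it moves meets the spindle's dogs: if dog meets dog it stops there; turn the spindle a little and try again. At the start the dogs always butt
- shift_knob (a point): Centre of the blue knob, 22 mm in diameter, 25 mm tall (20 to 45 mm above the deck, on a stem 10 mm thick); the point moves with the knob. Axes as cover_seat; the knob slides along y
- wheel_top (a point): Highest point of the rim of the black hand wheel on the spindle: an upright solid disc, radius 72 mm, 16 mm thick (y; the point lies midway), 40 mm clear of the housing's end, rim 27 mm above the deck. The point stays as the wheel turns. Axes as cover_seat. It turns endlessly both ways about y, friction 0.08 N m (0.4 in gear). Its rim can be pinched across its thickness and carried along x
- cover_seat (a point): On the flat grey deck, 135 mm above the bench, at the centre of the cover's seat, over the 88 (x) by 110 (y) mm opening that shows the dogs. z up, y along the spindle from hand wheel to motor, x from the blue knob's side (slot at x -95.5 mm) to the retaining lip. Ribs: front one at x -55 mm, 7 mm high; side ones at y -67 and +67 mm, 4 mm high. The gearbox is bolted down
- cover_grip (a point): Centre of the black bar handle on the red cover, a plate 106 (x) by 128 (y) by 6 mm, 0.26 kg, alike both ways round, so either 128 mm edge can go under the lip. The bar lies along the cover's x over its middle: 60 mm long, 14 mm wide, 12 mm tall, its centre 30 mm above the plate's underside, on two posts. z is the plate's upward normal. It starts flat on the bench
- wheel_pedestal: Bearing pedestals inside the housing that carry the spindle: the hand wheel and the steel hub with 6 dogs, which turn together; nothing to handle
- meter_center (a point): centre of a yellow hand-held meter, 150 x 76 x 44 mm, lying on the bench; leave it alone
- screwdriver_grip (a point): handle of an orange screwdriver lying on the bench; leave it alone
- spare_center (a point): centre of a small brass spare pinion, 38 mm in diameter and 22 mm tall, on the bench; leave it alone
- lip (a point): Middle of the free edge, on the underside, of the dark retaining lip, at x +45 mm, 12 mm above the deck, in cover_seat (same axes). The lip is 124 mm long (y) and 4.5 mm thick; it overhangs the seat by 10 mm, from a back stop at x +55 mm
- fork: Shift fork under the deck; it slides with the blue knob and carries the brass gear with its 6 dogs, which the motor's drag keeps from turning; nothing to handle. Dogs and gaps repeat every 60 degrees, and some 14 degrees of each 60 let the dogs in; how far to turn the spindle is not known beforehand

How it is judged:
At the end, for the whole second after the job is handed in: The gear-change knob stands fully home (within 1.5 mm of the end of its 15 mm travel, dogs meshed) and the cover lies flat in its seat: level within 0.03 rad, on the deck within 2 mm, centred within 5 mm across and 6 mm along the spindle, square within 0.08 rad; both have been let go (value of joint shift above 0.0135 m and x of cover_grip in the frame of cover_seat between -0.005 and 0.005 m and y of cover_grip in the frame of cover_seat between -0.006 and 0.006 m and z of cover_grip in the frame of cover_seat below 0.032 m and angle between cover_grip's own z axis and vertical below 0.03 rad and angle between the x axis of cover_grip and the x axis of cover_seat, either way round below 0.08 rad); the robot touches nothing.
It fails at once if the dogs are forced against one another with more than 40 N (contact force between fork and wheel_pedestal above 40 N).
It fails at once if the meter is moved by more than 3 cm (distance of meter_center from where it was at the start of the episode above 0.03 m).
It fails at once if the screwdriver is moved by more than 3 cm (distance of screwdriver_grip from where it was at the start of the episode above 0.03 m).
It fails at once if the spare pinion is moved by more than 3 cm (distance of spare_center from where it was at the start of the episode above 0.03 m).
It also fails if it takes over 72 s, if anything falls off the work surface, if the arm or the gripper's body presses on something with over 40 N, if the wrist force passes 120 N, or if a joint passes its speed limit or range.

## Working session

There is one attempt and no reset: what is moved stays moved. The work goes in short steps, each a Python script; the robot and the scene stay as the last script left them, time stands still between calls to the robot, and variables do not carry over. Pictures are saved under pics/ and viewed, about 8 in all and at most 12, crops included, and the job is handed in when it is done.

```bash
ls; mkdir -p pics
python3 - <<'E'
from cell import *
import cv2,numpy as np
for c in ["scene","side"]:
    f=grab_frame(c); cv2.imwrite(f"pics/{c}0.png",f["img"][:,:,::-1])
    print(c,f["fx"],f["fy"],f["cx"],f["cy"],np.round(f["cam_to_world"],4).tolist())
    for n in ["shift_knob","wheel_top","cover_seat","cover_grip","lip","meter_center","screwdriver_grip","spare_center"]:
        print(n,[(np.round(d["centre"],1).tolist(),round(d["score"],2)) for d in tip_of(c,n)[:2]])
s=get_state();print(s)
E
```

```text
pics
scene 557.0202134168968 557.0202134168968 320.4098600640232 237.18839802526986 [[0.7559, 0.5162, -0.4026, 1.0187], [0.6545, -0.6101, 0.4466, -0.5597], [-0.0151, -0.601, -0.7991, 1.0253], [0.0, 0.0, 0.0, 1.0]]
shift_knob [([354.5, 164.0], 0.94), ([354.9, 228.5], 0.67)]
wheel_top [([351.8, 229.9], 0.7)]
cover_seat []
cover_grip [([242.0, 330.8], 0.55), ([356.5, 164.0], 0.4)]
lip [([419.4, 197.2], 0.74), ([248.6, 237.5], 0.68)]
meter_center [([351.9, 352.2], 0.59)]
screwdriver_grip [([284.6, 401.6], 0.89)]
spare_center [([246.4, 235.2], 0.69), ([284.2, 401.4], 0.2)]
side 438.130457308989 438.130457308989 320.37205576399367 239.45856163356692 [[0.6452, -0.5957, 0.4784, 0.1259], [-0.764, -0.4987, 0.4095, -0.4254], [-0.0053, -0.6297, -0.7768, 0.8316], [0.0, 0.0, 0.0, 1.0]]
shift_knob [([241.9, 197.0], 0.93)]
wheel_top [([324.9, 202.1], 0.88)]
cover_seat [([273.8, 185.4], 0.93), ([403.8, 327.0], 0.49)]
cover_grip [([403.6, 327.1], 0.71)]
lip [([285.1, 167.8], 0.8), ([407.2, 245.7], 0.31)]
meter_center [([410.0, 246.8], 0.62)]
screwdriver_grip [([460.9, 298.8], 0.95), ([269.9, 181.4], 0.35)]
spare_center [([275.2, 337.6], 0.81), ([283.0, 165.4], 0.34)]
{'clock': 0.9, 'q': array([ 1.20081763e+00,  3.26190657e-01, -1.92626787e-01,  1.05197876e+00,
        4.71601238e-05,  1.43658966e+00]), 'joint_velocities': array([ 0.0010911 ,  0.00038152,  0.00105745, -0.00286073, -0.00036163,
        0.0005123 ]), 'tau': array([ 3.12944003e-04, -4.43312430e+01,  2.62760943e+01,  7.36876027e-04,
       -3.63209201e-04, -9.31005459e-07]), 'position': array([0.12845889, 0.53480214, 0.20917574]), 'eef_rot': array([-2.46726233e+00, -1.94472760e+00,  3.74903522e-05]), 'contact_force': array([-0.50819063,  0.63372282,  0.26075878]), 'wrist_torque': array([-0.01635067, -0.01905289, -0.00463174]), 'finger_gap': 0.9995666555651803}
```

View pics/scene0.png

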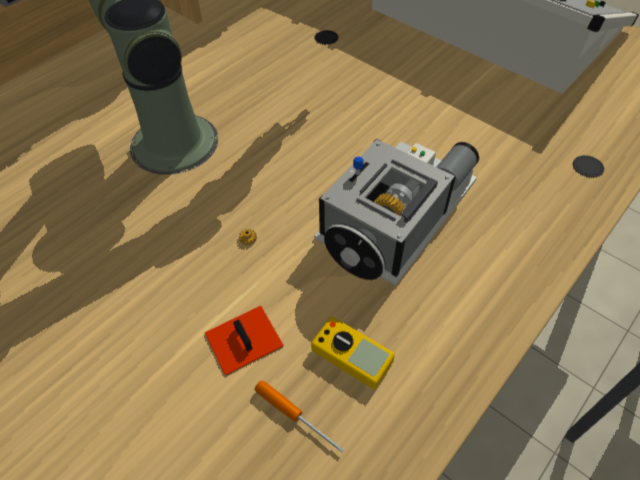

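View pics/side0.png

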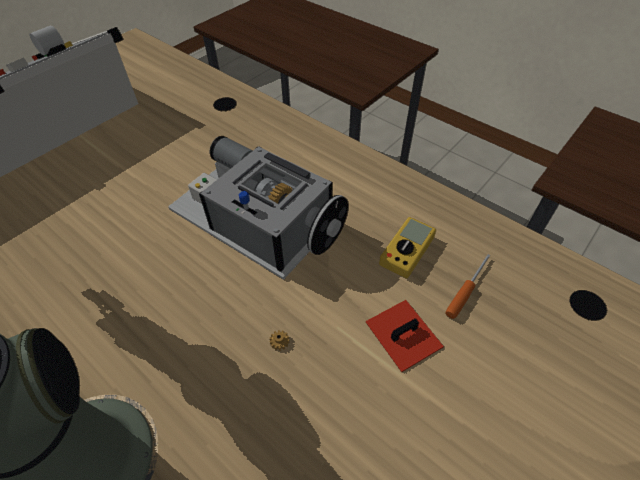

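```bash
cat > h.py <<'E'
from cell import *
import cv2,numpy as np
from scipy.spatial.transform import Rotation as R
np.set_printoptions(precision=4,suppress=True)
def ray(f,p):
    T=f["cam_to_world"]; d=T[:3,:3]@np.array([(p[0]-f["cx"])/f["fx"],(p[1]-f["cy"])/f["fy"],1]); return T[:3,3],d/np.linalg.norm(d)
def atz(f,p,z):
    o,d=ray(f,p); return o+d*(z-o[2])/d[2]
def tri(rays):
    A=sum(np.eye(3)-np.outer(d,d) for o,d in rays); b=sum((np.eye(3)-np.outer(d,d))@o for o,d in rays)
    X=np.linalg.solve(A,b); return X,[np.linalg.norm(np.cross(X-o,d)) for o,d in rays]
def proj(f,X):
    T=f["cam_to_world"]; c=T[:3,:3].T@(np.asarray(X)-T[:3,3]); return np.array([f["cx"]+f["fx"]*c[0]/c[2],f["cy"]+f["fy"]*c[1]/c[2]])
def wray(f,s,p):
    "ray of the wrist (fisheye) camera; s = state read just before"
    v=np.array([p[0]-f["cx"],p[1]-f["cy"]]); r=np.hypot(*v); th=r/f["fx"]
    d=np.r_[np.sin(th)*v/max(r,1e-9),np.cos(th)]
    Rt=R.from_rotvec(s["eef_rot"]).as_matrix(); T=f["T_tool_cam"]
    return Rt@T[:3,3]+Rt@np.zeros(3)+s["position"],Rt@T[:3,:3]@d
def wproj(f,s,X):
    Rt=R.from_rotvec(s["eef_rot"]).as_matrix(); T=f["T_tool_cam"]
    c=T[:3,:3].T@(Rt.T@(np.asarray(X)-s["position"])-T[:3,3]); r=np.hypot(c[0],c[1]); th=np.arctan2(r,c[2])
    return np.array([f["cx"],f["cy"]])+f["fx"]*th*c[:2]/max(r,1e-9)
def down(a,tilt=None):
    "tool pointing down, jaw (tool x) along world heading a"
    x=np.array([np.cos(a),np.sin(a),0]); z=np.array([0,0,-1.]); return R.from_matrix(np.c_[x,np.cross(z,x),z]).as_rotvec()
E
python3 - <<'E'
from h import *
fs=grab_frame("scene");fd=grab_frame("side")
def T(a,b):return tri([ray(fs,a),ray(fd,b)])
print("knob",T([354.5,164],[241.9,197]),"wheel",T([351.8,229.9],[324.9,202.1]),"lip",T([419.4,197.2],[285.1,167.8]))
print("grip",T([242,330.8],[403.6,327.1]),"seat",atz(fd,[273.8,185.4],.135))
print("meter",atz(fd,[410,246.8],.022),"spare",atz(fd,[275.2,337.6],.011),"sd",atz(fd,[460.9,298.8],.015))
# cover outline from masks
for c,f in(("scene",fs),("side",fd)):
    m=silhouettes(c,"cover_grip")[0]; hsv=cv2.cvtColor(f["img"],cv2.COLOR_RGB2HSV)
    r=((hsv[...,0]<5)|(hsv[...,0]>172))&(hsv[...,1]>180)&(hsv[...,2]>60)
    k=np.zeros(r.shape,np.uint8); k[290:385, (195 if c=="scene" else 355):(290 if c=="scene" else 450)]=1
    mm=(r&(k>0)).astype(np.uint8)
    cs=max(cv2.findContours(mm,0,2)[0],key=cv2.contourArea).reshape(-1,2)
    w=np.array([atz(f,p,.006)[:2] for p in cs]); rect=cv2.minAreaRect((w*1e4).astype(np.float32))
    print(c,m["centre"],m["mask"].sum(),mm.sum(),rect)
E
```

```text
knob (array([0.5136, 0.1188, 0.1699]), [np.float64(0.004792705203376192), np.float64(0.004792705203376194)]) wheel (array([ 0.6189, -0.0204,  0.164 ]), [np.float64(0.004208759030315932), np.float64(0.004208759030315839)]) lip (array([0.6637, 0.1438, 0.1417]), [np.float64(0.002428901752967661), np.float64(0.0024289017529676624)])
grip (array([ 0.5518, -0.2805,  0.0324]), [np.float64(0.0006493979131323446), np.float64(0.0006493979131323019)]) seat [0.6078 0.1252 0.135 ]
meter [ 0.7424 -0.174   0.022 ] spare [ 0.375  -0.0886  0.011 ] sd [ 0.6975 -0.3338  0.015 ]
scene [243.8, 340.7] 3098 7 ((5774.41943359375, -2857.49560546875), (0.0, 0.0), 0.0)
side [402.3, 336.6] 2966 2126 ((5535.60498046875, -2826.426513671875), (1265.57373046875, 1044.072021484375), 69.98690032958984)
```

Run:
```python
from h import *
y=np.pi/2
for a in (y,-y):
    for p in ([.59,.09,.33],[.52,.12,.15],[.62,-.02,.137],[.61,.125,.15]):
        print(a,p,ik(p,down(a)))
q=[ (ik([.59,.09,.33],down(a)),a) for a in (y,-y)]
q=[t for t in q if t[0] is not None]
a=min(q,key=lambda t:abs(t[0][5]))[1]
movep([.59,.09,.33],down(a)); s=get_state(); f=grab_frame("wrist")
print(a,s["clock"],s["position"],f["fx"],f["cx"],f["cy"],f["T_tool_cam"])
cv2.imwrite("pics/w1.png",f["img"][:,:,::-1])
for n,z in [("shift_knob",.1675),("wheel_top",.162),("cover_seat",.135),("lip",.147)]:
    for d in tip_of("wrist",n)[:2]:
        o,r=wray(f,s,d["centre"]); print(n,d["centre"],round(d["score"],2),o+r*(z-o[2])/r[2])
```

```text
1.5707963267948966 [0.59, 0.09, 0.33] [0.0277 0.3746 0.1827 1.3788 0.     0.0277]
1.5707963267948966 [0.52, 0.12, 0.15] [ 0.0884  0.3441 -0.3271  0.8996  0.      0.0884]
1.5707963267948966 [0.62, -0.02, 0.137] [-0.1512  0.5076 -0.1036  0.9597  0.     -0.1512]
1.5707963267948966 [0.61, 0.125, 0.15] [ 0.0836  0.5014 -0.0787  0.9907  0.      0.0836]
-1.5707963267948966 [0.59, 0.09, 0.33] [ 0.0277  0.3746  0.1827  1.3788  0.     -3.1139]
-1.5707963267948966 [0.52, 0.12, 0.15] [ 0.0884  0.3441 -0.3271  0.8996  0.     -3.0531]
-1.5707963267948966 [0.62, -0.02, 0.137] [-0.1512  0.5076 -0.1036  0.9597  0.      2.9904]
-1.5707963267948966 [0.61, 0.125, 0.15] [ 0.0836  0.5014 -0.0787  0.9907  0.     -3.0579]
1.5707963267948966 3.425 [0.5897 0.0909 0.3299] 371.64829954431775 322.88518975321637 234.66042853055092 [[ 1.     -0.0014 -0.0012 -0.0005]
 [ 0.0017  0.9516  0.3075 -0.0786]
 [ 0.0007 -0.3075  0.9516 -0.1646]
 [ 0.      0.      0.      1.    ]]
shift_knob [359.4, 124.0] 0.63 [0.5156 0.1218 0.1675]
wheel_top [206.8, 242.1] 0.89 [ 0.6261 -0.0236  0.162 ]
cover_seat [364.9, 219.8] 0.6 [0.6114 0.1324 0.135 ]
lip [370.4, 267.0] 0.74 [0.6579 0.1384 0.147 ]
```

View pics/w1.png

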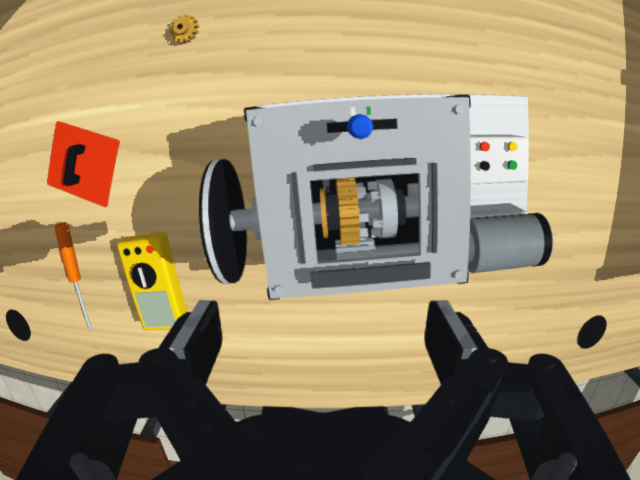

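The wrist view shows the gearbox nearly axis-aligned (knob at (360,126), wheel at (222,220), lip at (370,274)), with the brass gear and steel hub showing in the opening. I'll rectify the deck plane for an exact pose.

Run:
```python
from h import *
s=get_state(); f=grab_frame("wrist")
sc=2500 # px/m ; image col = world y, row = world x
W,H=640,600
ys=-.0+ (np.arange(W))/sc; xs=.495+np.arange(H)/sc
mx=np.zeros((H,W),np.float32);my=mx.copy()
for i,x in enumerate(xs):
    for j,y in enumerate(ys): mx[i,j],my[i,j]=wproj(f,s,[x,y,.135])
im=cv2.remap(f["img"],mx,my,cv2.INTER_CUBIC)[:,:,::-1].copy()
for k in range(0,W,50): cv2.putText(im,str(k),(k,8),0,.3,(0,0,255)); im[::10,k]=(0,0,255)
for k in range(0,H,50): cv2.putText(im,str(k),(0,k),0,.3,(0,0,255)); im[k,::10]=(0,0,255)
cv2.imwrite("pics/rect.png",im)
```

```text
(no output)
```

View pics/rect.png

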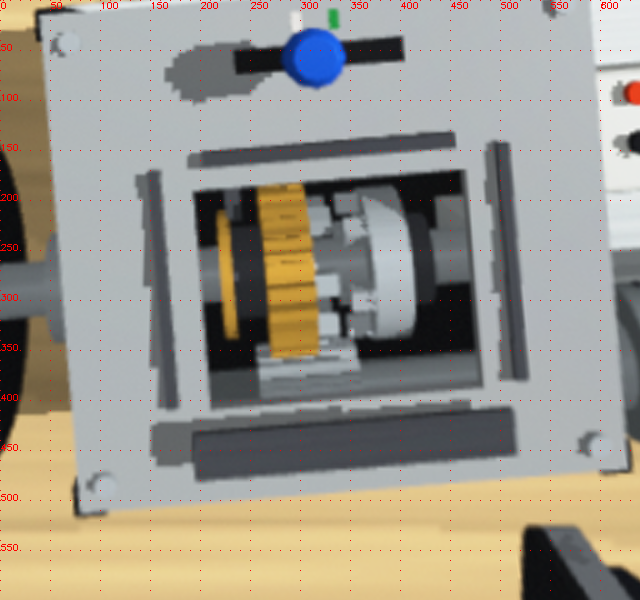

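Deck rectified: opening corners (193,191),(466,170),(482,388),(210,409) → seat ≈ (0.6108, 0.1351), yaw ≈ 0.076, sizes agree with 110×88. First push, to where the dogs butt.

```bash
cat >> h.py <<'E'
SEAT=np.array([.6108,.1351,.135]); PSI=.076
RB=R.from_euler("z",PSI)
def B(x,y,z): return SEAT+RB.apply([x,y,z])
def inv(p): return RB.inv().apply(np.asarray(p)-SEAT)
ROT=down(np.pi/2+PSI)
KX,KY=-.0955,-.0078
def push(lim=10,approach=True):
    z=.008
    move_l(B(KX,KY+.022,.07),.3,rot=ROT)
    move_l(B(KX,KY+.022,z),.12)
    hit=move_l(B(KX,KY+.0315+.019,z),.03,until_force=lim)
    s=get_state(); F=RB.inv().apply(s["contact_force"])
    y=inv(s["position"])[1]-KY-.0315
    print("push hit",hit,"travel est",y,"F",F,"t",s["clock"])
    move_l(B(KX,inv(s["position"])[1]-.006,z),.1)
    return y
def rock(d,wx=0.,wy=-.1585):
    "turn wheel by carrying rim d metres along x"
    z=.004
    move_l(B(wx-d/2,wy,.045),.3); move_l(B(wx-d/2,wy,z),.15)
    grab(40); g=get_state()["finger_gap"]
    move_l(B(wx+d/2,wy,z),.06); s=get_state()
    print("rock gap",g,s["finger_gap"],"F",RB.inv().apply(s["contact_force"]),"t",s["clock"])
    let_go(); move_l(B(wx+d/2,wy,.07),.2)
E
python3 - <<'E'
from h import *
y=push()
s=get_state();f=grab_frame("wrist");cv2.imwrite("pics/p1.png",f["img"][:,:,::-1])
print(f["img"].shape,s["clock"])
E
```

```text
push hit True travel est 0.01232255182577656 F [-0.7439  2.1417  8.7093] t 5.7833
(480, 640, 3) 6.0333
```

View pics/p1.png

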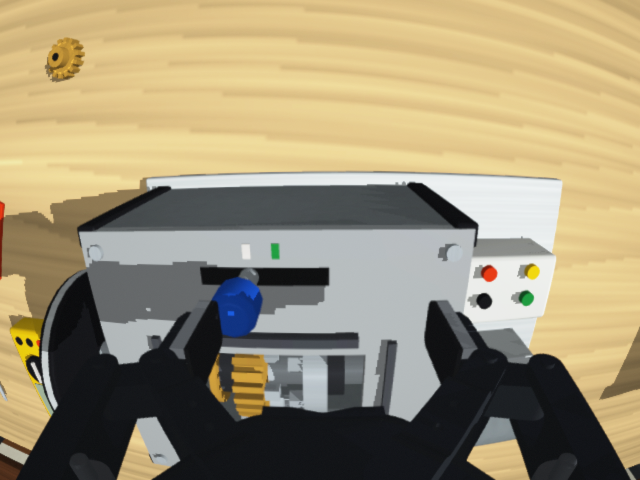

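Run:
```python
from h import *
s=get_state();f=grab_frame("wrist")
print("tcp box",inv(s["position"]),"gap",s["finger_gap"],"F",RB.inv().apply(s["contact_force"]),s["clock"])
for n,p in dict(knobc=B(KX,KY,.0325),knobtop=B(KX,KY,.045),stem=B(KX,KY,0),white=B(-.1088,-.0084,0)).items(): print(n,wproj(f,s,p))
Rt=R.from_rotvec(s["eef_rot"])
for x in(-.0425,.0425):
  for y in(-.011,.011): print(x,y,wproj(f,s,s["position"]+Rt.apply([x,y,-.013])))
d=tip_of("wrist","shift_knob")[:1];print(d)
o,r=wray(f,s,d[0]["centre"]);print(inv(o+r*(.1675-o[2])/r[2]))
b=f["img"].astype(int);m=(b[...,2]>120)&(b[...,0]<60);v,u=np.nonzero(m);print("blue",u.min(),u.max(),v.min(),v.max())
```

```text
tcp box [-0.0945  0.0313  0.0094] gap 1.0003123469000477 F [-1.0214  1.9947  6.7373] 6.0833
knobc [235.6089 303.8659]
knobtop [229.2036 318.2352]
stem [249.1234 274.0308]
white [246.0967 250.0231]
-0.0425 -0.011 [231.161  273.7935]
-0.0425 0.011 [235.7736 315.5679]
0.0425 -0.011 [417.7805 273.502 ]
0.0425 0.011 [413.1793 315.2654]
[{'centre': [235.3, 304.8], 'score': 0.67}]
[-0.095  -0.008   0.0325]
blue 215 259 278 335
```

Run:
```python
from h import *
def st(n):
    s=get_state();print(n,inv(s["position"]),RB.inv().apply(s["contact_force"]),s["wrist_torque"],round(s["clock"],2))
st("now"); sleep(.2); st("later")
p=inv(get_state()["position"])
move_l(B(KX,p[1],.03),.1);sleep(.1);st("up")
move_l(B(KX,p[1],.06),.1);sleep(.1);st("up2")
s=get_state();f=grab_frame("wrist");cv2.imwrite("pics/p2.png",f["img"][200:480,100:540,::-1])
```

```text
now [-0.0945  0.0313  0.0093] [-1.4577  1.8258  7.7202] [ 0.0155  0.1684 -0.0063] 6.18
later [-0.0945  0.0313  0.0094] [-1.041   1.8567  7.7427] [-0.0034  0.1806 -0.0311] 6.38
up [-0.0959  0.0315  0.0294] [ 0.4958 -0.471  -1.1267] [ 0.0019 -0.0462 -0.0225] 6.85
up2 [-0.0961  0.0312  0.0591] [ 0.341  -0.5774 -0.2196] [0.0119 0.0346 0.0053] 7.4
```

View pics/p2.png

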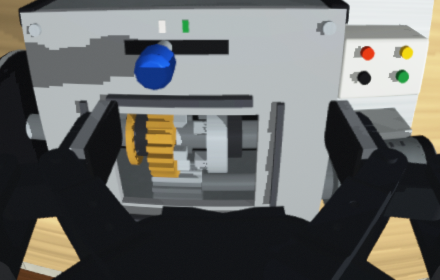

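The crop shows the knob still at shift 0 (stem level with white mark). The open fingertips stand higher than I assumed, and one rode on top of the knob. So I'll push with shut fingers instead.

```bash
cat >> h.py <<'E'
KY=-.008
def push(lim=10,c=.0255,z=.024):
    y0=KY-c-.008
    move_l(B(KX,y0,.065),.3,rot=ROT)
    move_l(B(KX,y0,z),.15)
    F0=get_state()["contact_force"]
    hit=move_l(B(KX,KY-c+.019,z),.03,until_force=lim)
    s=get_state(); F=RB.inv().apply(s["contact_force"]-F0)
    y=inv(s["position"])[1]-KY+c
    print("push hit",hit,"travel est",y,"F",F,"t",s["clock"])
    move_l(B(KX,inv(s["position"])[1]-.006,z),.1); move_l(B(KX,inv(s["position"])[1]-.006,.06),.3)
    return y
def knob(save=None):
    s=get_state();f=grab_frame("wrist")
    if save: cv2.imwrite(save,f["img"][:,:,::-1])
    for d in tip_of("wrist","shift_knob")[:1]:
        o,r=wray(f,s,d["centre"]);print("knob",d["centre"],round(d["score"],2),inv(o+r*(.1675-o[2])/r[2]))
E
python3 - <<'E'
from h import *
move_l(B(KX,-.045,.065),.3); grab(40); push(); knob()
E
```

```text
push hit False travel est 0.018911452404676347 F [ 1.1274 -0.2242 -1.5702] t 10.35
knob [348.5, 261.1] 0.79 [-0.094  -0.0071  0.0325]
```

Run:
```python
from h import *
s=get_state();print(s["finger_gap"],inv(s["position"]),R.from_rotvec(s["eef_rot"]).as_matrix())
f=grab_frame("wrist")
print(wproj(f,s,s["position"]))
im=f["img"][:,:,::-1].copy()
cv2.circle(im,tuple(wproj(f,s,s["position"]).astype(int)),3,(0,0,255),-1)
cv2.imwrite("pics/p3.png",im)
f2=grab_frame("side");cv2.imwrite("pics/p3s.png",cv2.resize(f2["img"][90:290,150:400,::-1],None,fx=3,fy=3))
```

```text
0.0011992978086424312 [-0.0956 -0.0207  0.0598] [[-0.0758  0.9971  0.    ]
 [ 0.9971  0.0758  0.    ]
 [ 0.      0.     -1.    ]]
[324.4533 284.1578]
```

View pics/p3.png

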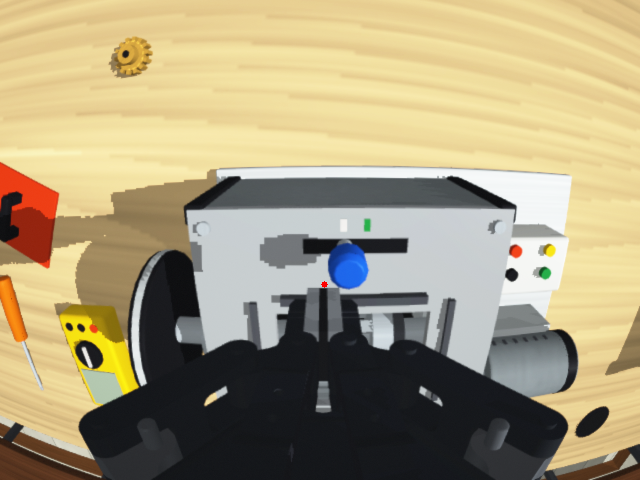

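View pics/p3s.png

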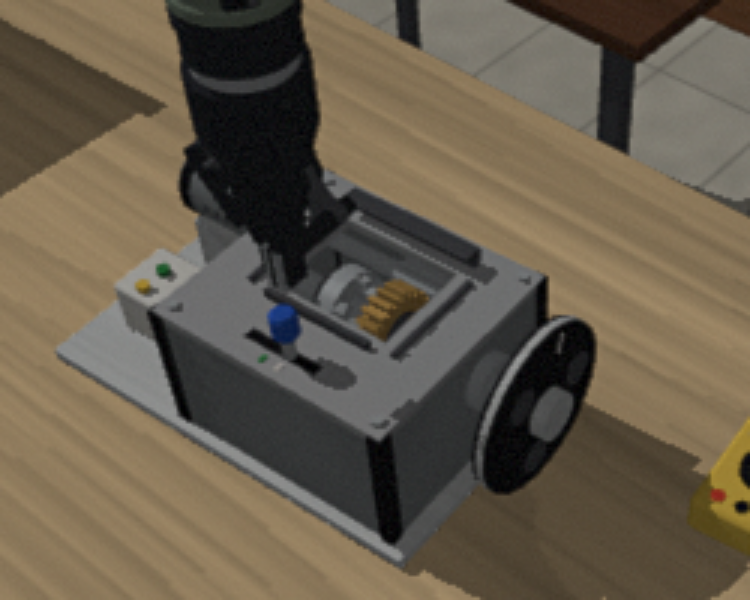

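Run:
```python
from h import *
f=grab_frame("side");s=get_state()
print("tcp",proj(f,s["position"]),"knob pred",proj(f,B(KX,KY,.0325)),"seat",proj(f,B(0,0,0)))
for n,p in dict(knobtop=[KX,KY,.045],c1=[-.044,-.055,0],c2=[-.044,.055,0],c3=[.044,.055,0],c4=[.044,-.055,0],wheel=[0,-.1585,.027]).items(): print(n,(proj(f,B(*p))-[150,90])*3)
g=grab_frame("scene")
print("scene knob",proj(g,B(KX,KY,.0325)),"wheel",proj(g,B(0,-.1585,.027)),"lip",proj(g,B(.045,0,.012)))
```

```text
tcp [246.6346 192.3132] knob pred [244.0979 198.6483] seat [271.6065 182.7681]
knobtop [279.7731 313.3552]
c1 [384.0868 342.8351]
c2 [272.1436 281.8388]
c3 [347.1302 219.0592]
c4 [457.1447 274.7833]
wheel [534.9991 341.4192]
scene knob [356.8195 163.0873] wheel [353.7094 230.5544] lip [414.4594 196.1186]
```

Run:
```python
from h import *
def kb(n):
    f=grab_frame("side");b=f["img"].astype(int);m=(b[...,2]>90)&(b[...,0]<70)&(b[...,1]<110)&(b[...,2]-b[...,0]>50);m[:170]=0;m[225:]=0;m[:,:220]=0;m[:,270:]=0
    v,u=np.nonzero(m);s=get_state();print(n,inv(s["position"]),RB.inv().apply(s["contact_force"]),"blue",len(u),u.mean().round(2),v.mean().round(2),round(s["clock"],2))
    return f
kb("start")
move_l(B(KX,KY-.045,.06),.3);kb("a"); move_l(B(KX,KY-.045,.024),.15);kb("b")
for c in(.030,.025,.020,.016,.012,.008):
    h=move_l(B(KX,KY-c,.024),.03,until_force=8); f=kb((c,h))
    if h: break
cv2.imwrite("pics/p4s.png",cv2.resize(f["img"][130:250,190:350,::-1],None,fx=4,fy=4))
```

```text
start [-0.096  -0.0206  0.0593] [-0.3958 -0.0764 -0.4918] blue 40 242.8 194.32 11.22
a [-0.0957 -0.0532  0.0597] [0.6609 0.1805 0.5158] blue 41 242.73 194.46 11.53
b [-0.0953 -0.0526  0.0245] [-0.229  -0.4032  0.02  ] blue 40 242.82 194.48 11.97
(0.03, False) [-0.0955 -0.038   0.024 ] [ 0.5176  0.0917 -0.5328] blue 36 242.33 194.72 12.67
(0.025, False) [-0.0955 -0.0329  0.024 ] [-0.0067 -0.0261  1.2679] blue 31 241.77 194.87 13.03
(0.02, False) [-0.0955 -0.0279  0.024 ] [0.6084 0.1556 0.0938] blue 22 240.91 195.14 13.4
(0.016, False) [-0.0955 -0.0239  0.024 ] [-0.4825 -0.7376 -0.0829] blue 16 240.5 195.19 13.73
(0.012, False) [-0.0955 -0.0199  0.024 ] [ 0.2396  1.0945 -0.1581] blue 13 240.31 195.85 14.07
(0.008, False) [-0.0955 -0.0159  0.024 ] [ 0.0677 -0.4233 -0.1507] blue 8 240.12 196.75 14.4
```

View pics/p4s.png

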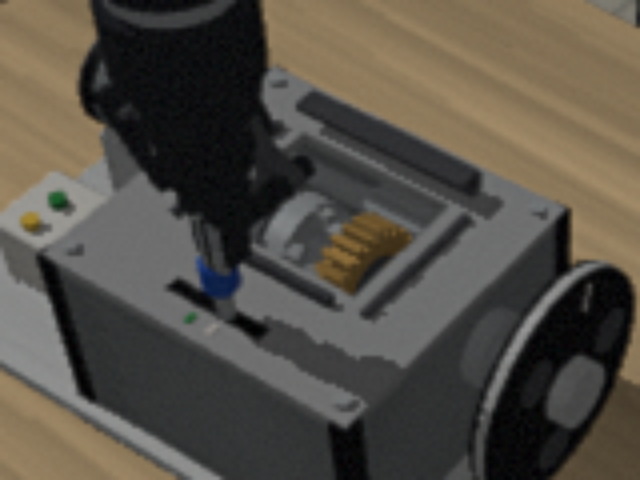

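The side view shows the fingertip ending near the knob's top (about crop (228,262)), some 19 mm higher than I expected for this TCP. I'll measure the tip offset by touching the deck.

Run:
```python
from h import *
move_l(B(KX,KY-.045,.03),.2)
h=move_l(B(KX,KY-.045,-.021),.03,until_force=5); s=get_state()
print(h,inv(s["position"]),s["contact_force"],s["clock"])
move_l(B(KX,KY-.045,inv(s["position"])[2]+.01),.2)
```

```text
False [-0.0954 -0.053  -0.0208] [-0.0756 -0.2135  0.9599] 16.5833
```

Run:
```python
from h import *
h=move_l(B(KX,KY-.045,-.05),.025,until_force=5); s=get_state()
print(h,inv(s["position"]),s["position"],s["contact_force"],s["clock"])
move_l(B(KX,KY-.045,inv(s["position"])[2]+.01),.2)
```

```text
True [-0.0956 -0.053  -0.022 ] [0.5195 0.075  0.113 ] [-0.6059  0.1515  5.874 ] 17.5333
```

Tips really sit about 20.5 mm behind the reported TCP (deck contact at TCP z −22 mm). I'll correct for that and push.

```bash
sed -i 's/c=.0255,z=.024/c=.0255,z=-.003/; s/    z=.004$/    z=-.0165/' h.py; sed -i 's/move_l(B(wx-d\/2,wy,.045),.3)/move_l(B(wx-d\/2,wy,.03),.3)/' h.py
cat >> h.py <<'E'
def state(n=""):
    s=get_state();print(n,inv(s["position"]),RB.inv().apply(s["contact_force"]),"gap",round(s["finger_gap"],3),"t",round(s["clock"],2))
E
python3 - <<'E'
from h import *
y0=KY-.0335
F0=get_state()["contact_force"]
move_l(B(KX,y0,-.003),.15); state("pre")
h=move_l(B(KX,KY-.0255+.012,-.003),.025,until_force=9); state(h)
s=get_state(); y=inv(s["position"])[1]
move_l(B(KX,y-.005,-.003),.1); move_l(B(KX,y-.005,.05),.3); knob()
state()
E
```

```text
pre [-0.0952 -0.0411 -0.0029] [-0.6426  0.0387 -0.9158] gap -0.001 t 18.03
True [-0.0957 -0.0253 -0.0033] [ 0.6255 -2.6459  2.4548] gap 0.003 t 18.74
knob [378.7, 266.4] 0.72 [-0.0956 -0.0009  0.0325]
 [-0.0961 -0.0301  0.0494] [-0.5495 -0.0409 -0.2259] gap -0.002 t 19.42
```

```bash
cat >> h.py <<'E'
def push(lim=9,z=-.003):
    y0=-.032
    move_l(B(KX,y0,.03),.35); grab(40) if get_state()["finger_gap"]>.05 else 0
    move_l(B(KX,y0,z),.2)
    h=move_l(B(KX,-.014,z),.03,until_force=lim)
    y=inv(get_state()["position"])[1]; state(("push",h,"shift~",round(y+.0253+.007,4)))
    move_l(B(KX,y-.004,z),.1); move_l(B(KX,y-.004,.03),.3)
    return y>-.021
E
python3 - <<'E'
from h import *
let_go(); rock(.0155); state(); print(push()); knob()
E
```

```text
rock gap 0.17900999592099495 0.17754302182537168 F [-4.259   5.2749  8.1636] t 22.375
 [ 0.0075 -0.1585  0.0693] [ 0.2706  0.2463 -0.8724] gap 0.999 t 23.64
('push', True, 'shift~', np.float64(0.0147)) [-0.0948 -0.0176 -0.0022] [ 0.3958 -2.4582  1.8885] gap -0.001 t 25.9
True
knob [380.6, 286.0] 0.96 [-0.0933  0.0061  0.0325]
```

Run:
```python
from h import *
y0=-.025; move_l(B(KX,y0,-.003),.2)
h=move_l(B(KX,-.013,-.003),.02,until_force=16); state(("push2",h))
y=inv(get_state()["position"])[1]; move_l(B(KX,y-.004,-.003),.1); move_l(B(KX,y-.004,.06),.3); knob()
movep([.5535,-.2820,.22],down(np.radians(70))); let_go()
s=get_state();f=grab_frame("wrist"); cv2.imwrite("pics/c1.png",f["img"][:,:,::-1]); print(s["clock"])
hsv=cv2.cvtColor(f["img"],cv2.COLOR_RGB2HSV)
m=(((hsv[...,0]<6)|(hsv[...,0]>172))&(hsv[...,1]>170)&(hsv[...,2]>60)).astype(np.uint8)
c=max(cv2.findContours(m,0,1)[0],key=cv2.contourArea).reshape(-1,2)
w=[]
for p in c:
    o,r=wray(f,s,p); w.append((o+r*(.006-o[2])/r[2])[:2])
print(m.sum(),cv2.minAreaRect((np.array(w)*1e4).astype(np.float32)))
for d in tip_of("wrist","cover_grip")[:2]:
    o,r=wray(f,s,d["centre"]); print(d["centre"],d["score"],o+r*(.03-o[2])/r[2])
```

```text
('push2', True) [-0.095  -0.0181 -0.0023] [ 0.5605 -1.6969  3.063 ] gap -0.004 t 27.45
knob [375.6, 262.4] 0.63 [-0.0941  0.0063  0.0325]
30.3917
10877 ((5531.91845703125, -2839.41650390625), (1260.0899658203125, 1040.299072265625), 69.92904663085938)
[325.9, 202.2] 0.58 [ 0.5569 -0.281   0.03  ]
```

View pics/c1.png

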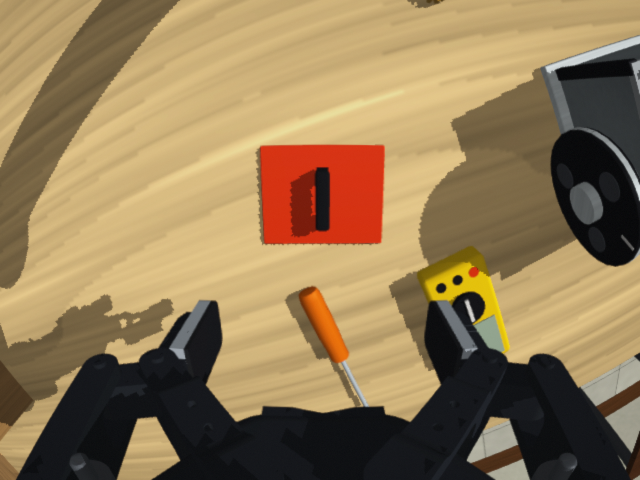

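Bar handle at (322,199), plate rectangle (260–384, 146–243), matching 126×104 mm at 69.9°; the screwdriver and meter stand clear. The knob reads 14.3 mm and stops hard under two pushes. Now the cover: grasp, lift, tilt.

```bash
cat >> h.py <<'E'
G=.0395
def tiltrot(th): return (RB*R.from_euler("y",th)*R.from_rotvec(down(np.pi/2))).as_rotvec()
def cov(ex,ez,th,y=0.,dx=0.):
    "TCP pose so that the lip-side bottom edge of the cover is at box (ex,ez), tilt th; dx: bar grasped dx off its centre"
    e=np.array([np.cos(th),0,-np.sin(th)]); n=np.array([np.sin(th),0,np.cos(th)])
    P=np.array([ex,y,ez])-(.053-dx)*e+.030*n-G*n
    return B(*P),tiltrot(th)
E
python3 - <<'E'
from h import *
t=np.radians(12)
for a in [(.033,.06,t),(.033,.0025,t),(.0535,.0025,t),(.0545,.001,0)]:
    p,r=cov(*a); print(p,ik(p,r))
g=[.5536,-.2837]
move_l(g+[.05],.2); move_l(g+[-.0095],.12); state("pre"); print(get_state()["position"])
grab(80); s=get_state(); state("grip"); print(s["position"])
move_l(g+[.03],.1); state("lift"); move_l(g+[.30],.3); state("up")
E
```

```text
[0.59   0.1335 0.1967] [0.0981 0.6199 0.2207 1.381  0.0046 0.0216]
[0.59   0.1335 0.1392] [0.0981 0.6535 0.1325 1.2592 0.0046 0.0216]
[0.6105 0.1351 0.1392] [0.0974 0.6935 0.206  1.2927 0.0045 0.021 ]
[0.6123 0.1352 0.1265] [ 0.0997  0.5283 -0.0972  0.9453  0.      0.0237]
pre [-0.0884 -0.4136 -0.1438] [0.1436 0.1162 0.3525] gap 1.003 t 32.13
[ 0.5541 -0.284  -0.0088]
grip [-0.0886 -0.4132 -0.1441] [-0.2277 -0.0815  3.9152] gap 0.14 t 32.79
[ 0.5538 -0.2837 -0.0091]
lift [-0.089  -0.4132 -0.1053] [-0.8245 -0.2497 -2.8249] gap 0.143 t 33.33
up [-0.0896 -0.4127  0.1628] [ 0.6612  0.4161 -2.9656] gap 0.147 t 34.38
```

Run:
```python
from h import *
s=get_state();f=grab_frame("wrist"); cv2.imwrite("pics/c2.png",f["img"][:,:,::-1])
hsv=cv2.cvtColor(f["img"],cv2.COLOR_RGB2HSV)
m=(((hsv[...,0]<6)|(hsv[...,0]>172))&(hsv[...,1]>170)&(hsv[...,2]>40)).astype(np.uint8)
c=max(cv2.findContours(m,0,1)[0],key=cv2.contourArea).reshape(-1,2)
print(m.sum(),c.min(0),c.max(0))
Rt=R.from_rotvec(s["eef_rot"]); z=s["position"][2]+G-.024; w=[]
for p in c:
    o,r=wray(f,s,p); w.append(Rt.inv().apply(o+r*(z-o[2])/r[2]-s["position"])[:2])
w=np.array(w);print(cv2.minAreaRect((w*1e4).astype(np.float32)),w.min(0),w.max(0))
t=np.radians(12)
p,r=cov(.033,.09,t); movep(p,r); state("hover")
```

```text
15692 [180 181] [467 348]
((-5.8927001953125, -122.694580078125), (1253.0384521484375, 819.5548095703125), 0.20906540751457214) [-0.0633 -0.0533] [0.0619 0.0289]
hover [-0.0204 -0.0013  0.092 ] [ 0.1129 -0.4469 -2.7122] gap 0.147 t 36.01
```

View pics/c2.png

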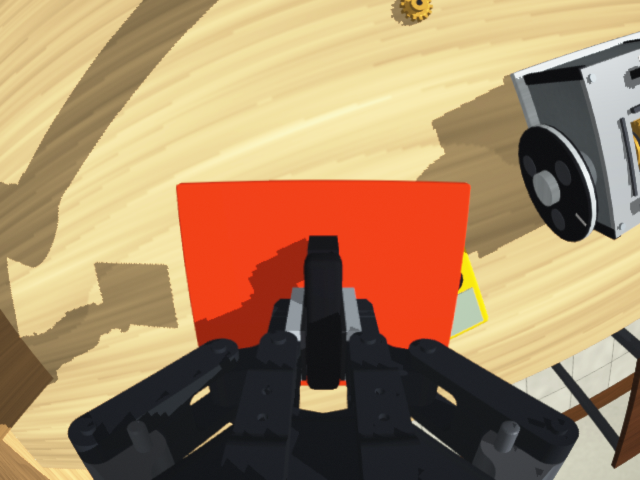

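Cover is held square and centred (near edge row 181, 53.3 mm from TCP, yaw 0.2°). Inserting.

Run:
```python
from h import *
t=np.radians(12)
p,r=cov(.031,.03,t); move_l(p,.15)
p,r=cov(.031,.003,t); h=move_l(p,.06,until_force=8); sleep(.2); state(("down",h)); print(inv(p))
if not h:
    p,r=cov(.057,.003,t); h=move_l(p,.03,until_force=7); state(("in",h)); print(inv(p))
```

```text
('down', False) [-0.0225  0.      0.0051] [ 0.5338 -0.1495 -2.9595] gap 0.142 t 37.36
[-0.0228  0.      0.0047]
('in', True) [ 0.0007 -0.0002  0.0037] [-0.4386  0.0383 -4.3706] gap 0.145 t 38.2
[0.0032 0.     0.0047]
```

Run:
```python
from h import *
for d,ez in((9,.002),(6,.001),(3,.0005),(.8,.0005)):
    p,r=cov(.0538,ez,np.radians(d)); h=move_l(p,.03,rot=r,until_force=15); sleep(.1); state((d,h))
    if h: break
```

```text
(9, False) [ 0.0002 -0.0001  0.0011] [ 0.5077 -0.5864 -3.2133] gap 0.147 t 38.55
(6, False) [ 0.0005 -0.0001 -0.0027] [ 0.0989 -0.0286 -3.0402] gap 0.143 t 38.92
(3, False) [ 0.0007 -0.     -0.006 ] [-0.4751 -1.0865 -3.8648] gap 0.147 t 39.28
(0.8, False) [ 0.0008 -0.     -0.0081] [-0.5754 -0.3901 -2.3762] gap 0.145 t 39.63
```

Run:
```python
from h import *
p,r=cov(.0538,-.002,0); h=move_l(p,.015,rot=r,until_force=4); state(h)
let_go(); sleep(.2); state("open")
q=inv(get_state()["position"]); move_l(B(q[0],q[1],q[2]+.04),.1); move_l(B(-.03,-.02,.2),.3,rot=ROT); sleep(.2)
s=get_state();f=grab_frame("wrist"); cv2.imwrite("pics/e1.png",f["img"][:,:,::-1]); state()
for n,z in(("cover_grip",.03),("shift_knob",.0325)):
    for d in tip_of("wrist",n)[:1]:
        o,r=wray(f,s,d["centre"]); print(n,d["score"],inv(o+r*(.135+z-o[2])/r[2]))
hsv=cv2.cvtColor(f["img"],cv2.COLOR_RGB2HSV)
m=(((hsv[...,0]<6)|(hsv[...,0]>172))&(hsv[...,1]>170)&(hsv[...,2]>40)).astype(np.uint8)
c=max(cv2.findContours(m,0,1)[0],key=cv2.contourArea).reshape(-1,2); w=[]
for p in c:
    o,r=wray(f,s,p); w.append(inv(o+r*(.141-o[2])/r[2])[:2])
w=np.array(w);print(cv2.minAreaRect((w*1e4).astype(np.float32)),w.min(0),w.max(0))
```

```text
True [ 0.0013 -0.     -0.0091] [-0.6696 -0.306   3.8371] gap 0.147 t 39.84
open [-0.0002 -0.     -0.0106] [0.8629 0.0032 0.2035] gap 0.998 t 40.74
 [-0.0306 -0.0199  0.1981] [-0.7437 -0.3617 -0.613 ] gap 1.001 t 42.27
cover_grip 0.69 [0.0043 0.0034 0.03  ]
shift_knob 0.55 [-0.0936  0.0038  0.0325]
((-1.26800537109375, -10.5240478515625), (1032.328125, 1273.2081298828125), 0.11760265380144119) [-0.0517 -0.0647] [0.0516 0.0625]
```

View pics/e1.png

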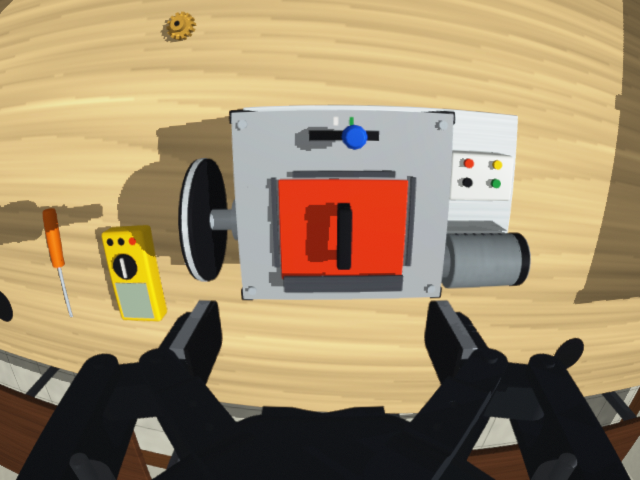

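Run:
```python
from h import *
def blue(img,f,s):
    b=img.astype(int);m=(b[...,2]-b[...,0]>60)&(b[...,2]-b[...,1]>40);m[:90]=0;m[170:]=0;m[:,300:]=m[:,300:]; m[:,:320]=0;m[:,400:]=0
    v,u=np.nonzero(m);o,r=wray(f,s,[u.mean(),v.mean()]);return len(u),inv(o+r*(.135+.038-o[2])/r[2])
s=get_state();f=grab_frame("wrist");print("final",blue(f["img"],f,s))
s0=dict(position=np.array([.5897,.0909,.3299]),eef_rot=down(np.pi/2))
print("start",blue(cv2.imread("pics/w1.png")[:,:,::-1],f,s0))
g=grab_frame("side");hsv=cv2.cvtColor(g["img"],cv2.COLOR_RGB2HSV)
m=(((hsv[...,0]<6)|(hsv[...,0]>172))&(hsv[...,1]>150)&(hsv[...,2]>40)).astype(np.uint8); m[:,330:]=0;m[240:]=0
c=max(cv2.findContours(m,0,1)[0],key=cv2.contourArea)
print(cv2.approxPolyDP(c,2.5,True).reshape(-1,2).tolist())
for x in(-.0517,):
  for z in(.006,.010):
    print(z,[proj(g,B(x,y,z)).round(1).tolist() for y in(-.065,.063)])
```

```text
final (495, array([-0.0944,  0.0067,  0.038 ]))
start (507, array([-0.0943, -0.0061,  0.038 ]))
[[236, 182], [280, 206], [307, 178], [282, 167], [281, 176], [273, 175], [268, 180], [269, 187], [264, 188], [260, 177], [275, 164], [266, 158]]
0.006 [[279.1, 206.4], [235.4, 182.5]]
0.01 [[279.0, 205.1], [235.1, 181.2]]
```

Cover flat: front corners match the z = 6 mm projection. The knob blob reads only 12.8 mm against 14.3 mm earlier, so I'll make one more gentle push to be sure, then compare from the original viewpoint.

Run:
```python
from h import *
y0=-.030
move_l(B(KX,y0,.05),.3); grab(40); move_l(B(KX,y0,-.004),.2)
h=move_l(B(KX,-.012,-.004),.02,until_force=22); state(("push",h)); sleep(.15); state("hold")
y=inv(get_state()["position"])[1]; move_l(B(KX,y-.005,-.004),.1); move_l(B(KX,y-.005,.06),.3); let_go()
movep([.59,.09,.33],down(np.pi/2)); sleep(.2)
s=get_state();f=grab_frame("wrist");cv2.imwrite("pics/e2.png",f["img"][:,:,::-1]); state()
for d in tip_of("wrist","shift_knob")[:2]:
    o,r=wray(f,s,d["centre"]); print(d["score"],d["centre"],inv(o+r*(.1675-o[2])/r[2]))
def blue(img,s):
    b=img.astype(int);m=(b[...,2]-b[...,0]>60)&(b[...,2]-b[...,1]>40);m[:90]=0;m[170:]=0;m[:,:320]=0;m[:,420:]=0
    v,u=np.nonzero(m);o,r=wray(f,s,[(u.min()+u.max())/2,(v.min()+v.max())/2]);return u.min(),u.max(),u.mean(),inv(o+r*(.135+.038-o[2])/r[2])
print(blue(f["img"],s)); s0=dict(position=np.array([.5897,.0909,.3299]),eef_rot=down(np.pi/2))
print("start",blue(cv2.imread("pics/w1.png")[:,:,::-1],s0))
p=s["position"];print(p)
a=[wproj(f,s,B(KX,-.0075+q,.038)) for q in(0,.0135,.015)];print(a)
```

```text
('push', False) [-0.0954 -0.0172 -0.0036] [ -0.8015 -15.9053   3.0025] gap -0.003 t 45.41
hold [-0.0954 -0.0172 -0.0036] [ -1.5152 -16.4039   3.1787] gap -0.001 t 45.56
 [-0.0252 -0.0431  0.1937] [0.2878 0.2947 0.7565] gap 0.999 t 47.88
0.9 [374.6, 124.5] [-0.0963  0.0066  0.0325]
0.73 [152.9, 283.4] [ 0.0401 -0.2271  0.0325]
(np.int64(362), np.int64(389), np.float64(375.5875486381323), array([-0.0942,  0.0065,  0.038 ]))
start (np.int64(347), np.int64(373), np.float64(359.9842209072978), array([-0.0942, -0.0061,  0.038 ]))
[0.5887 0.0902 0.3284]
[array([359.2045, 126.3768]), array([374.8462, 125.5311]), array([376.5747, 125.4452])]
```

```bash
python3 -c "
from cell import *
print(get_state()['clock']); sign_off()"
```

```text
47.925
the job is handed in; nothing more can be done
```

The gear is engaged, the red cover is seated and released, and I handed the job in at about 48 s of the 72 s allowed. No verdict came back.

- **Gear change:** The first gentle push (force limit 9 N) stopped where the dogs butt, at about 7 mm. I turned the hand wheel about 12° by its rim, and the next push ran the knob on to a hard stop. A final steady push of 16 N held against that stop, 8.1 mm past the butting point, which makes about 15.1 mm of travel.
- **Cover:** I gripped it by the bar and tilted it 12°. I slid the far edge under the lip until it met the back stop, then lowered the cover flat and let go. The last wrist picture puts it about 1.3 mm across and 1 mm along from the seat centre, within 0.01 rad of square. In the side camera its front corners match a plate lying flat on the deck.
- **Other items:** The meter, screwdriver and spare pinion were never approached. After the last move the fingers were open and the arm was clear of everything.

**Checks that disagreed:**
- The camera estimates of the knob's travel ranged from 12.6 to 14.7 mm, and some fall below the 13.5 mm limit. I relied on the contact stop, because only the butting point and the end of travel should stop the knob.
- The network's point for the cover handle (4.3 mm across, 3.4 mm along) was further off centre than the plate's outline showed, though still within tolerance.
- The fingertips turned out to be about 20 mm short of the reported tool point. My first two pushes missed because of this: one rode on top of the knob with about 9 N upward and the other passed over it. I found the offset by touching the deck and corrected for it.

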